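# Lock a bench lamp's pivot pin with an R-clip

## Task

The pivot pin of the folded bench lamp has lost its lock: take the red-handled R-clip from the black rack, push its straight leg down through the cross-hole in the pin's free end while its bent leg rides over the pin's side, until it snaps on; then press the grip firmly home on the pin with 10 to 15 N for a second, and let go. The pin floats endways, so find the hole by sight or by feel, and be gentle: never push with more than 20 N, and leave the watch movement, screwdriver, loupe and parts tray where they are.

Things in the scene. Friction and masses are not known exactly. Their poses are not given: they have to be found in the camera images.
- clip: Spring-steel R-clip of 5 mm wire with a red grip, 55 g, upright in the rack. Origin: straight leg's axis at the grip's underside; z up. Straight leg: from here down to a round tip at z = -44.5. Bent leg: on the +x side, in the xz plane, down to z = -36.5. Over the pin, z of the origin above the pin's axis: 54 tip enters the hole, about 32 bent leg meets the pin, 20 widest, 10 fully home.
- clip_grip (a point): Middle of the clip's red grip, axes as clip, 17 mm above and 7 mm to +x of its origin. The grip is a block 32 mm (x) by 14 mm (y) by 34 mm (z); hold it by the two faces 14 mm apart, fingertips a few mm above its underside. On top a wire coil, 5 mm thick in y and 21 mm in x, rises 18 mm higher.
- clip_kink (a point): Inward kink of the clip's springy bent leg, 18.5 mm below the grip's underside, wire axis 8 mm from the straight leg's; below it the leg flares out to 13.5 mm. Pushing it over the pin takes about 4 to 12 N downward, squeezes the pin with up to 9 N, then it snaps under it and the force drops. It may pass on either side of the pin.
- pin_ref (a point): On the pivot pin's axis, 70 mm above the bench, fixed to the fork (does not move with the pin). y along the pin to its free end, z up. Pin: level, 20 mm diameter. Its upright through-hole, 6.5 mm square with a 0.8 mm chamfer, centred across the pin, lies anywhere from y = +4.5 to +31.5 mm of this point, unmeasured: the pin floats endways against 10 N friction. Free end 18 mm past the hole.
- lamp: White bench lamp folded flat, fixed: base plate 110 x 75 x 10 mm, fork, arm lying to +x 60 to 90 mm high, round shade 116 mm diameter at x = 285 to 375. Origin: bench level under the fork. The pin runs along y; pin_ref is at (0, 56, 70) mm. Beside it a grey sleeve, 24 mm diameter, at y = 23 to 38; fork cheeks, top 88 mm high, at y = -23 to 23.
- rack: Black block 64 x 50 x 56 mm high, fixed to the bench, with a slot 30 x 9 mm, 50 mm deep, in which the clip's legs hang; the clip's grip rests on its top, 56 mm above the bench. Origin: underside centre.
- movement: Bystander: watch movement on a round black holder, 60 mm diameter, 33 mm high. Origin: underside centre.
- screwdriver: Bystander: small silver screwdriver with a pink end, 132 mm long, 9 mm thick, lying along its x. Origin: at bench level near its middle.
- loupe: Bystander: black eye loupe, 44 mm diameter at its top, 36 mm high, standing. Origin: underside centre.
- tray: Bystander: white parts tray 90 x 70 x 14 mm. Origin: underside centre.
Things that resemble listed ones, but are neither listed nor needed, are in the scene too. What is shaped like the clip but blue is not meant.

How it is judged:
On the way, in this order (a step that is already met when the one before it is completed fails the run):
1. the clip has been lifted clear out of the rack (height (world z) of clip above 0.11 m), for 0.1 s.
2. the straight leg is through the pin's hole, its tip out below the pin (x of clip in the frame of pin_ref between -0.005 and 0.005 m and y of clip in the frame of pin_ref between 0.0015 and 0.0345 m and z of clip in the frame of pin_ref below 0.0335 m), for 0.05 s.
3. the clip has snapped on and its grip is pressed home on the pin (contact forces, squeeze included, add up to over 14 N: a push of about 8 N) for half a second (x of clip in the frame of pin_ref between -0.005 and 0.005 m and y of clip in the frame of pin_ref between 0.0015 and 0.0345 m and z of clip in the frame of pin_ref below 0.0125 m and contact force between lamp and anything else above 14 N), for 0.5 s.
At the end, for the whole second after the job is handed in: At rest on the pin, let go: straight leg through the hole (within 5 mm across the pin, 1.5 to 34.5 mm from pin_ref along it), grip's underside within 2.5 mm of the pin's top (origin 7.5 to 12.5 mm over pin_ref), upright within 0.15 rad, bent leg across the pin within 0.25 rad (either side) (x of clip in the frame of pin_ref between -0.005 and 0.005 m and y of clip in the frame of pin_ref between 0.0015 and 0.0345 m and z of clip in the frame of pin_ref between 0.0075 and 0.0125 m and angle between clip's own z axis and vertical below 0.15 rad and angle between the y axis of clip and the y axis of lamp, either way round below 0.25 rad and linear speed of clip below 0.02 m/s and angular speed of clip below 0.3 rad/s); the robot touches nothing.
It fails at once if the contact forces on the lamp and its pin, the clip's own squeeze included, add up to more than 30 N (contact force between lamp and anything else above 30 N).
It fails at once if the movement is moved by more than 15 mm (distance of movement from where it was at the start of the episode above 0.015 m).
It fails at once if the screwdriver is moved by more than 15 mm (distance of screwdriver from where it was at the start of the episode above 0.015 m).
It fails at once if the loupe is moved by more than 15 mm (distance of loupe from where it was at the start of the episode above 0.015 m).
It fails at once if the tray is moved by more than 15 mm (distance of tray from where it was at the start of the episode above 0.015 m).
It also fails if it takes over 72 s, if anything falls off the work surface, if the arm or the gripper's body presses on something with over 40 N, if the wrist force passes 120 N, or if a joint passes its speed limit or range.

## Robot

A 6-joint arm with a two-finger parallel gripper is mounted at the origin on the work surface. World frame = base frame: x ahead of the robot, y to its left, z up, the work surface at z = 0. Lengths are in m, angles in rad, forces in N, time in s.
With the tool pointing down it reaches from about 0.35 to 0.975 m from the base axis. Payload 4.9 kg.
Tool frame: the origin (TCP) lies at the very end of the fingers, on their centre line; the grasp point (between the pads) lies ctrl.grip_point_offset behind it (ctrl.grip_point_offset is the distance from the TCP to the grasp point, in m); z points along the fingers, y is the direction in which the jaws open and shut (so a half turn about z gives the same grasp; the last joint's range is limited). The gripper opens to 85 mm and grips with 20 to 120 N. Pads are 22 mm wide; open, the fingers measure 114 mm over their backs; the gripper's body (76 mm by 85 mm) begins 54 mm behind the grasp point. The pads swing forward as they close: fully open they stand 13 mm farther back than shut.
Start: joints at [1.119, 0.053, 1.613, -0, 1.476, -0.119], TCP at [0.204, 0.591, 0.231] pointing down, gripper open.
Joint ranges: [-3.01, 3.01], [-1.01, 2.22], [0.06, 2.58], [-1.02, 4.17], [0.09, 2.62], [-3.14, 3.14]. Speed limits (rad/s): [2.57, 2.57, 3.14, 3.14, 3.14, 3.14].

## Interface

Orientations are given as a rotation vector (axis times angle).
In Python, from station import ctrl gives the robot as it stands. The module is installed in compiled form; this text tells all that it offers.
- The arm moves only by the shell command python3 -m creep 'ROWS' [FORCE]. ROWS is JSON, a list of rows, each a list of 5 numbers: the closure in counts, from 0 (fully open) to 255 (shut), then the shift along the tool's x, y, z in mm, then the turn about the tool's z in rad. A call has 1 to 12 rows; each row is the pose to reach, as a shift and turn from the pose commanded when the call began, along the tool's axes at that moment; what a row does not reach only later rows make up. A row lasts 1/12 s, in which the tool goes at most 41.7 mm and 7.16 degrees, less where a joint would pass 70% of its speed; a pose out of reach is approached as far as the arm can. A call with a gripper value outside its range is refused whole. The fingers move at their own pace and stop on an object; FORCE is the grip in N (left out, the last holds). Time passes only in rows, so rows that repeat a pose let the fingers close. It gives the time, the measured TCP pose, the force and the opening at its end, in the units of the state.
- ctrl.get_obs(): the state, without advancing time (a new reading comes with each control period).
- ctrl.get_image(name): name is "scene" or "side" or "wrist"; returns the picture (420x560x3 uint8, red, green, blue); there is no depth.
- ctrl.calibration(name): a dict with "fx", "fy", "cx", "cy" (pixels), "k1" (the pictures are not rectified: a ray, as slopes to the right and down, at radius r is drawn at 1 + k1 r^2 times it, then the intrinsics apply), "R" (3x3) and "t" (3): a world point X has camera coordinates R X + t. Camera axes: x right, y down, z forward; pixel columns grow to the right and rows downward; lengths in m; the calibration is good to about 2 mm. A picture is of the moment at which its call begins: read the wrist's pose just before it. calibration takes no time and is no camera call; for the wrist camera it gives the pose at the moment of the call.
- ctrl.finish_job(): hands the job in, once; it reports no verdict.
Trained networks look in the newest picture that a camera, given by its name, has taken for a name from the list of things; names that differ only in an ending like _2 or _b are one class to them, and where a whole thing is asked for, a point or a joint stands for the part that bears it (a point fixed in the world has none). Each returns a list of dicts, best first, with "conf" (0 to 1); they miss things now and then, are a little off and sometimes report something else, mostly with a low value. They report only what shows in the picture. A call takes as long as a camera call. They do not tell look-alikes from the thing itself.
- ctrl.boxes_of(camera, label): "rect" ([left, top, width, height] in pixels, round what is visible of it).
- ctrl.outline_of(camera, label): "mask" (420x560 bool, what is visible of it) and "rect" ([left, top, width, height] in pixels, round what is visible of it).
The state is a dict: "t": time; "q": joint angles; "dq": joint speeds; "effort": joint torques, N m; "tool_pos": TCP position; "tool_rot": TCP orientation; "contact_force": force on the tool from outside, world axes, zero at the start; "wrist_torque": the same for the moment, N m; "opening": finger opening in m.
Only numpy, scipy, OpenCV 4.12 (cv2) and the standard library are available. Lean on these libraries where they do the work, as an engineer would, in place of code of your own. Each camera call takes 0.05 s, during which the arm holds its last target. There are 200 camera calls.

## Working session

There is one attempt and no reset: what is moved stays moved. The work goes in short steps, Python scripts to look and compute and a shell command to move; the robot and the scene stay as the last step left them, time stands still between calls to the robot, and variables do not carry over. Pictures are saved under pics/ and viewed, about 8 in all and at most 12, crops included, and the job is handed in when it is done.

```bash
mkdir -p pics; cat > h.py <<'E'
import numpy as np,cv2
from station import ctrl
from scipy.spatial.transform import Rotation as Ro
def ray(c,u,v):
    C=ctrl.calibration(c) if isinstance(c,str) else c
    x=np.array([(u-C["cx"])/C["fx"],(v-C["cy"])/C["fy"]]);d=x.copy()
    for _ in range(20): d=x/(1+C["k1"]*(d@d))
    R=np.array(C["R"]);t=np.array(C["t"])
    w=R.T@np.array([d[0],d[1],1]);return -R.T@t,w
def onz(c,u,v,z):
    o,w=ray(c,u,v);return o+w*(z-o[2])/w[2]
def onx(c,u,v,x):
    o,w=ray(c,u,v);return o+w*(x-o[0])/w[0]
def proj(c,X):
    C=ctrl.calibration(c) if isinstance(c,str) else c
    p=np.array(C["R"])@np.array(X)+np.array(C["t"]);s=p[:2]/p[2];s=s*(1+C["k1"]*(s@s))
    return np.array([C["fx"]*s[0]+C["cx"],C["fy"]*s[1]+C["cy"]])
def tri(obs):
    A=np.zeros((3,3));b=np.zeros(3)
    for c,u,v in obs:
        o,w=ray(c,u,v);w/=np.linalg.norm(w);P=np.eye(3)-np.outer(w,w);A+=P;b+=P@o
    X=np.linalg.solve(A,b);return X,[proj(c,X)-[u,v] for c,u,v in obs]
def save(n,im,crop=None,s=1):
    if crop: x,y,w,h=crop;im=im[y:y+h,x:x+w]
    cv2.imwrite("pics/"+n+".png",cv2.resize(im[:,:,::-1],None,fx=s,fy=s,interpolation=cv2.INTER_CUBIC))
E
python3 - <<'E'
from h import *
o=ctrl.get_obs();print(o["tool_pos"],o["tool_rot"],o["opening"],ctrl.grip_point_offset)
ims=[ctrl.get_image(c) for c in("scene","side","wrist")]
for c,i in zip(("scene","side","wrist"),ims): save(c+"0",i); np.save(c+"0.npy",i)
big=np.hstack([ims[0],ims[1]]);save("both0",big,s=0.71)
for c in("scene","side","wrist"):
    C=ctrl.calibration(c);print(c,C["fx"],-np.array(C["R"]).T@C["t"])
    for l in("clip","rack","lamp"):
        print(l,[(round(b["conf"],2),np.round(b["rect"])) for b in ctrl.boxes_of(c,l)[:3]])
E
```

```text
[0.20391199 0.59014422 0.23006726] [-5.20245075e-01 -3.09762140e+00  3.07924169e-03] 0.08552530869035484 0.0187
scene 398.5399797980362 [ 1.06074574 -0.56318311  0.59580641]
clip [(0.52, array([340., 165.,  12.,  12.])), (0.42, array([361., 172.,  21.,  14.]))]
rack [(0.86, array([328., 173.,  26.,  28.]))]
lamp [(0.7, array([178., 210., 204., 110.]))]
side 497.62969698391 [0.37811826 0.75332015 0.91218592]
clip [(0.64, array([214., 351.,  24.,  45.])), (0.48, array([232., 291.,  22.,  19.]))]
rack [(0.94, array([228., 292.,  37.,  39.]))]
lamp [(0.71, array([160., 142., 172.,  54.]))]
wrist 319.111213537018 [0.1364871  0.61280974 0.37380636]
clip []
rack []
lamp []
```

View pics/scene0.png

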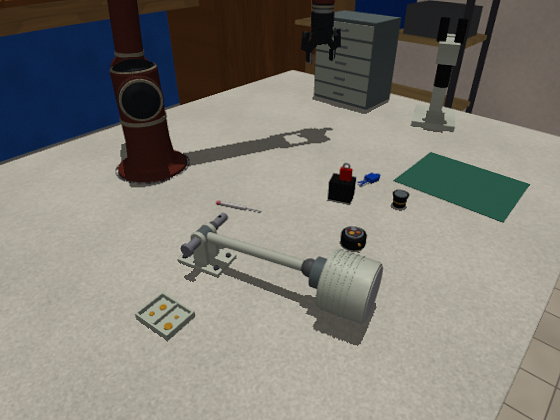

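View pics/side0.png

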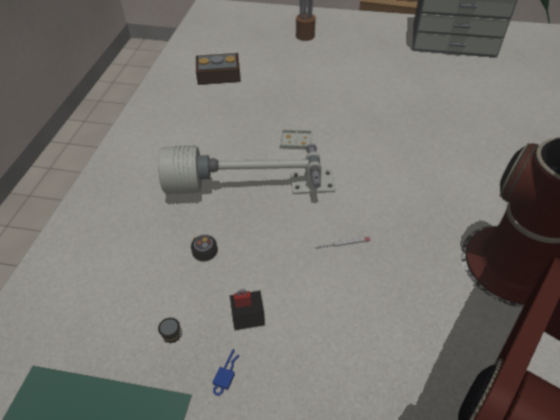

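The red clip in the black rack is at scene (346,172) and side (243,298). The only look-alike is the blue clip lying on the bench at scene (370,179) and side (224,378), so I choose the red one. The lamp's arm points along world +x, so the pin's free end points to +y: far end in scene (222,218), near end in side (316,180).

```bash
python3 - <<'E'
from h import *
a=np.load("scene0.npy");b=np.load("side0.npy")
def cr(im,x,y,w,h): return cv2.resize(im[y:y+h,x:x+w],(400,300),interpolation=cv2.INTER_CUBIC)
save("c1",np.vstack([np.hstack([cr(a,160,195,100,75),cr(b,270,132,80,60)]),np.hstack([cr(a,310,150,80,60),cr(b,205,275,80,60)])]))
for c,l in(("scene","clip"),("side","clip")):
    pass
for c,u,v in(("scene",346,173),("side",243,298)): print(onz(c,u,v,.073))
print(tri([("scene",346,173),("side",243,298)]))
E
```

```text
[0.56056696 0.2531311  0.073     ]
[0.56008512 0.24451848 0.073     ]
(array([0.56133876, 0.24758912, 0.07608569]), [array([-0.82916843, -0.16601787]), array([-1.09870068,  0.36424427])])
```

View pics/c1.png

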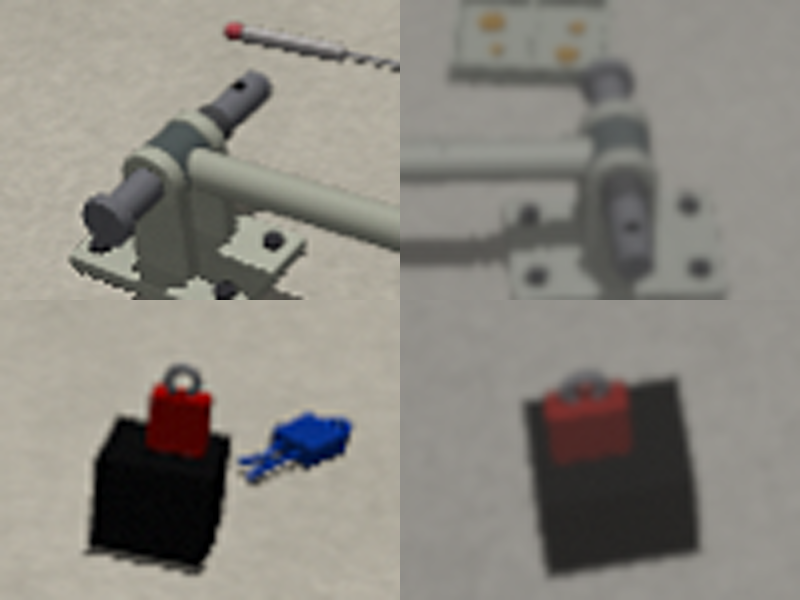

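Crops: hole at scene (219.5,216.8), side (316.4,177.6); the red clip is upright in the rack.

```bash
cat >> h.py <<'E'
def rel(pos,yaw=None):
    """shift mm in tool axes & turn to TCP pos, tool x-axis world yaw"""
    o=ctrl.get_obs();R=Ro.from_rotvec(o["tool_rot"]).as_matrix()
    y0=np.arctan2(R[1,0],R[0,0]);s=R.T@(np.array(pos)-o["tool_pos"])*1000
    tr=None if yaw is None else -((yaw-y0+np.pi/2)%np.pi-np.pi/2)
    return np.round(s,1),"yaw0",round(np.degrees(y0),1),"turn",tr,"tilt",np.round(R[:,2],3),"q6",o["q"][5]
E
python3 - <<'E'
from h import *
def P(k,x,y): # crop px
    c,X,Y,s,ox,oy={"a":("scene",160,195,4,0,0),"b":("side",270,132,5,400,0),"c":("scene",310,150,5,0,300),"d":("side",205,275,5,400,300)}[k]
    return c,X+(x-ox)/s-.4,Y+(y-oy)/s-.4
# grip bottom edges z=.056
def yaw(p,q): return np.round(p,4),np.degrees(np.arctan2(*(q-p)[1::-1]))
for A in((("c",147,448),("c",208,457)),(("d",553,463),("d",633,453))):
    p,q=[onz(*P(*a),.056) for a in A];print("grip",yaw(p,q),q)
p,q=[onz(*P(*a),.056) for a in(("d",522,402),("d",678,380))];print("rack far edge",yaw(p,q),q)
p,q=[onz(*P(*a),.056) for a in(("d",540,488),("d",690,470))];
for k in(("a",238,87),("b",632,228)): print("hole",onz(*P(*k),.08))
print(tri([P("a",238,87),P("b",632,228)]))
print("arm end shade top / axis", [onz("side",u,v,.075) for u,v in((220,165),(300,164))])
# pin axis far head/near in scene
print(rel([.56,.247,.25],0))
E
```

```text
grip (array([0.5497, 0.2382, 0.056 ]), np.float64(24.810986917757074)) [0.57984288 0.25218345 0.056     ]
grip (array([0.5739, 0.2577, 0.056 ]), np.float64(-161.33908765564553)) [0.54375972 0.24748617 0.056     ]
rack far edge (array([0.5933, 0.2324, 0.056 ]), np.float64(-160.10681149557618)) [0.53353322 0.21082009 0.056     ]
hole [ 0.46749838 -0.11353379  0.08      ]
hole [ 0.46632111 -0.11356231  0.08      ]
(array([ 0.4666641 , -0.1133807 ,  0.07976502]), [array([-0.1824117 , -0.08619808]), array([-0.15609171,  0.10476686])])
arm end shade top / axis [array([ 0.70792432, -0.11991158,  0.075     ]), array([ 0.51265885, -0.15864425,  0.075     ])]
(array([-448.6, -208.6,  -18.7]), 'yaw0', np.float64(160.9), 'turn', np.float64(-0.33279567529753606), 'tilt', array([ 0.,  0., -1.]), 'q6', np.float64(-0.11900982990176394))
```

```bash
python3 -m creep '[[0,-38,-18,-3,-0.06],[0,-76,-36,-6,-0.12],[0,-114,-53,-9,-0.18],[0,-152,-70,-11,-0.24],[0,-190,-88,-13,-0.30],[0,-228,-105,-15,-0.36],[0,-266,-123,-17,-0.42],[0,-304,-140,-19,-0.48],[0,-342,-158,-19,-0.54],[0,-380,-176,-19,-0.60],[0,-415,-193,-19,-0.64],[0,-448,-208,-19,-0.68]]' 40
python3 -m creep '[[80,0,0,0,0],[80,0,0,0,0],[80,0,0,0,0]]'
python3 - <<'E'
from h import *
o=ctrl.get_obs();print(o["tool_pos"],o["opening"],o["t"],rel([.56,.247,.2]))
C=ctrl.calibration("wrist");im=ctrl.get_image("wrist");save("w1",im);np.save("w1.npy",im)
print(-np.array(C["R"]).T@C["t"],np.array(C["R"])[2])
print([(round(b["conf"],2),np.round(b["rect"])) for b in ctrl.boxes_of("wrist","clip")[:3]],[(round(b["conf"],2),np.round(b["rect"])) for b in ctrl.boxes_of("wrist","rack")[:3]])
import pickle;pickle.dump(C,open("C1.pkl","wb"))
E
```

```text
t: 1.6
tool_pos: [0.5612, 0.2455, 0.2506]
tool_rot: [-0.544, 3.093, -0.0]
contact_force: [0.5, -0.1, 0.1]
opening: 0.0854
t: 1.85
tool_pos: [0.5594, 0.2479, 0.2502]
tool_rot: [0.542, -3.094, -0.001]
contact_force: [-0.9, 0.5, 0.6]
opening: 0.0584
[0.55940183 0.24789745 0.25015922] 0.05836034766518657 1.85 (array([-0.3, -1.1, 50.2]), 'yaw0', np.float64(-160.1), 'turn', None, 'tilt', array([-0.001,  0.   , -1.   ]), 'q6', np.float64(-1.6220960996877727))
[0.49214546 0.22261832 0.39279161] [ 0.26272559  0.09583049 -0.96009988]
[(0.89, array([337., 189.,  70.,  44.])), (0.8, array([276., 170.,  12.,  37.]))] [(0.92, array([260., 142.,  48.,  64.]))]
```

View pics/w1.png

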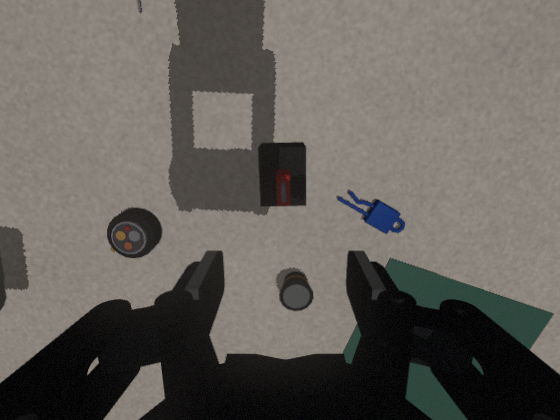

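```bash
python3 - <<'E'
from h import *;import pickle
C=pickle.load(open("C1.pkl","rb"));im=np.load("w1.npy").astype(int)
m=(im[...,0]>60)&(im[...,0]>2*im[...,1]);m[:, :255]=0;m[:,310:]=0;m[:140]=0;m[212:]=0
ys,xs=np.where(m);print(xs.min(),xs.max(),ys.min(),ys.max(),cv2.minAreaRect(np.c_[xs,ys].astype(np.float32)))
save("w1c",np.load("w1.npy"),(245,135,80,80),7)
R=np.array([[-np.cos(.349),-np.sin(.349)],[np.sin(.349),-np.cos(.349)]])
for n,u,v,z in(("rackTL",260,142.5,.056),("TR",306,142.5,.056),("BR",306,206,.056),("BL",260,206,.056)): print(n,onz(C,u,v,z))
E
```

```text
277 290 174 204 ((283.5, 189.0), (30.0, 13.0), 90.0)
rackTL [0.52840771 0.20859272 0.056     ]
TR [0.51216311 0.25357101 0.056     ]
BR [0.57640489 0.27812514 0.056     ]
BL [0.59357546 0.23056026 0.056     ]
```

View pics/w1c.png

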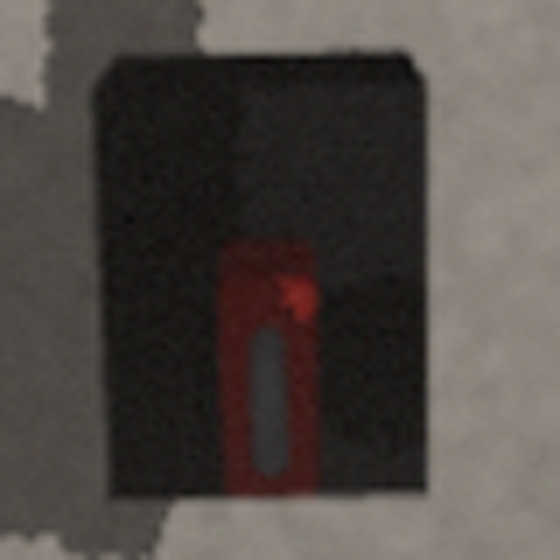

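```bash
python3 - <<'E'
from h import *;import pickle
C=pickle.load(open("C1.pkl","rb"))
f=onz(C,283.8,205.5,.09);n=onz(C,283.3,168.8,.056);print(f,n,np.linalg.norm((f-n)[:2]),np.degrees(np.arctan2(*(f-n)[1::-1])))
for u in(276.3,290.3): print(onz(C,u,200,.09))
print("coil",onz(C,283.2,192.3,.105))
c=(f+n)/2;print(c);print(rel([c[0],c[1],.063],np.radians(20)))
E
```

```text
[0.5748652  0.25170824 0.09      ] [0.54611104 0.24070394 0.056     ] 0.03078792944720486 20.941998659545845
[0.57207334 0.2428669  0.09      ]
[0.56740073 0.25581007 0.09      ]
coil [0.55896159 0.24542226 0.105     ]
[0.56048812 0.24620609 0.073     ]
(array([ -0.7,  -3.1, 187.4]), 'yaw0', np.float64(-160.0), 'turn', np.float64(-0.00018352030908452832), 'tilt', array([-0.,  0., -1.]), 'q6', np.float64(-1.6224007157306053))
```

```bash
python3 -m creep '[[100,0,-1,35,0],[120,-1,-2,70,0],[120,-1,-3,105,0],[120,-1,-3,140,0],[120,-1,-3,165,0],[120,-1,-3,182,0],[120,-1,-3,187,0],[120,-1,-3,187,0]]' 40
python3 -m creep '[[180,0,0,0,0],[255,0,0,0,0],[255,0,0,0,0],[255,0,0,0,0],[255,0,0,0,0],[255,0,0,0,0],[255,0,0,0,0]]' 40
```

```text
t: 2.67
tool_pos: [0.5598, 0.2458, 0.0616]
tool_rot: [0.544, -3.091, 0.001]
contact_force: [-0.2, 0.4, -0.8]
opening: 0.0454
t: 3.25
tool_pos: [0.5631, 0.246, 0.0658]
tool_rot: [-0.542, 3.091, 0.002]
contact_force: [-1.3, 1.0, 5.9]
opening: 0.0133
```

```bash
python3 -m creep '[[255,0,0,0,0],[255,0,0,-8,0],[255,0,0,-20,0],[255,0,0,-40,0],[255,0,0,-60,0],[255,0,0,-80,0],[255,0,0,-100,0],[255,0,0,-120,0],[255,0,0,-140,0],[255,0,0,-140,0],[255,0,0,-140,0],[255,0,0,-140,0]]' 60
python3 - <<'E'
from h import *
o=ctrl.get_obs();print(o["tool_pos"],o["tool_rot"],o["contact_force"],o["opening"])
ims=[]
for c in("scene","side","wrist"):
    im=ctrl.get_image(c);p=proj(c,o["tool_pos"]).astype(int);print(c,p);s=100
    x=min(max(p[0]-50,0),460);y=min(max(p[1]-40,0),320);print(x,y);ims.append(cv2.resize(im[y:y+100,x:x+100],(400,400),interpolation=cv2.INTER_CUBIC) if c!="wrist" else cv2.resize(im,(533,400)))
save("lift",cv2.resize(np.hstack(ims),None,fx=.6,fy=.6,interpolation=cv2.INTER_AREA))
E
```

```text
t: 4.25
tool_pos: [0.561, 0.245, 0.2023]
tool_rot: [0.542, -3.093, 0.0]
contact_force: [-0.4, 0.2, -1.1]
opening: 0.0127
[0.56101714 0.24500986 0.20228565] [ 5.42251714e-01 -3.09296661e+00  4.03426849e-04] [-0.41518639  0.15535551 -1.14670312] 0.012681912053004975
scene [348 128]
298 88
side [237 258]
187 218
wrist [286 266]
236 226
```

View pics/lift.png

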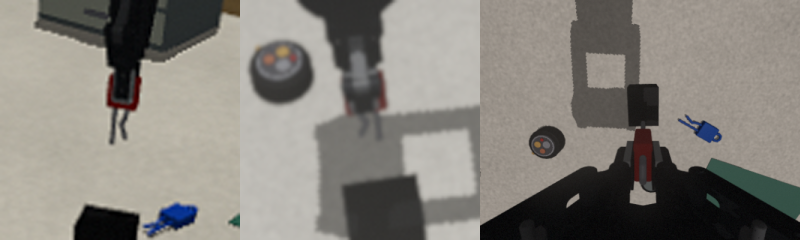

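```bash
python3 - <<'E'
from h import *
o=ctrl.get_obs();p=np.array(o["tool_pos"]);u=np.array([np.cos(.349),np.sin(.349),0]);z=np.array([0,0,1])
out=[]
for c in("scene","side"):
    im=ctrl.get_image(c);np.save(c+"L.npy",im);q=proj(c,p-[0,0,.03]).astype(int);x,y=q[0]-25,q[1]-25
    b=cv2.resize(im[y:y+50,x:x+50],(400,400),interpolation=cv2.INTER_CUBIC)
    b2=b.copy()
    for sgn,col in((1,(0,255,0)),(-1,(255,255,0))):   # sgn=+1: bent towards yaw20
        O=p-z*.007-sgn*u*.007
        pts=[O,O-z*.0445];pb=[O+sgn*u*.008-z*.0185,O+sgn*u*.0135-z*.0365]
        for X in (O-z*.0445,pb[0],pb[1],O+sgn*u*.0230,O-sgn*u*.009):
            r=(proj(c,X)-[x,y]+.5)*8;cv2.circle(b2,tuple(r.astype(int)),4,col,-1)
    out+= [np.vstack([b,b2])]
save("legs",cv2.resize(np.hstack(out),(600,600)))
E
```

```text
(no output)
```

View pics/legs.png

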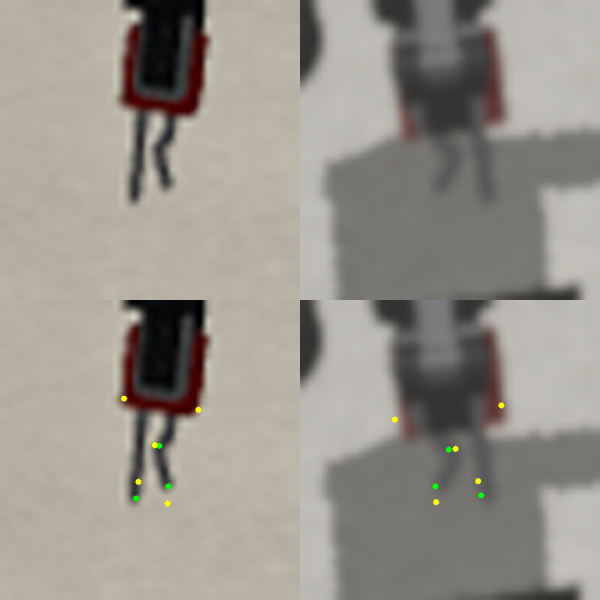

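Green (bent leg toward world yaw 20°, straight leg on the robot side) matches in both views. I now get the leg tip relative to TCP and work out the move to the pin.

```bash
python3 - <<'E'
from h import *
o=ctrl.get_obs();p=np.array(o["tool_pos"]);d=[]
for c,a,b in(("scene",134.5,199),("side",491-300,201)):
    q=proj(c,p-[0,0,.03]).astype(int);d.append((c,q[0]-25+a/6-.5,q[1]-25+b/6-.5))
X,r=tri(d);print("tip",X,r);print("tip-tcp",X-p,"tip in tool",Ro.from_rotvec(o["tool_rot"]).as_matrix().T@(X-p)*1000)
# lamp yaw from arm line edges
b=np.load("side0.npy");
for u in(225,245,265,285,300):
    col=b[150:185,u].mean(axis=1);g=np.diff(col);i,j=np.argmax(g)+150.5,np.argmin(g)+150.5
    print(u,i,j,onz("side",u,(i+j)/2,.075))
print("hole",onz("scene",219.1,216.4,.08));print(rel([.467,-.1135,.2],np.radians(191)))
E
```

```text
tip [0.55262324 0.24358255 0.14862783] [array([-0.00788914, -0.00167154]), array([-0.01061499,  0.00369971])]
tip-tcp [-0.00830584 -0.00144567 -0.05304513] tip in tool [ 8.1661806   1.45947202 53.06642649]
225 169.5 181.5 [ 0.68578862 -0.08550623  0.075     ]
245 168.5 180.5 [ 0.63859614 -0.09759263  0.075     ]
265 168.5 180.5 [ 0.59051668 -0.10623534  0.075     ]
285 167.5 179.5 [ 0.54313456 -0.11833459  0.075     ]
300 167.5 175.5 [ 0.50824389 -0.13181453  0.075     ]
hole [ 0.46764699 -0.11366214  0.08      ]
(array([ 210.3, -305.2,    2.2]), 'yaw0', np.float64(-160.1), 'turn', np.float64(0.15515007852284945), 'tilt', array([-0.002, -0.001, -1.   ]), 'q6', np.float64(-1.627596025748132))
```

```bash
python3 -m creep '[[255,17,-26,0,0.02],[255,37,-56,0,0.04],[255,57,-86,0,0.06],[255,77,-118,0,0.08],[255,99,-150,0,0.10],[255,120,-183,0,0.12],[255,141,-215,0,0.13],[255,162,-247,0,0.13],[255,180,-275,0,0.13],[255,195,-298,5,0.13],[255,202,-308,20,0.13],[255,202,-308,32,0.13]]'
python3 -m creep '[[255,0,0,4,0],[255,0,0,4,0],[255,0,0,4,0]]'
python3 - <<'E'
from h import *
o=ctrl.get_obs();p=np.array(o["tool_pos"]);print(p,o["contact_force"],o["opening"],rel([.4756,-.1133,.153],np.radians(192)))
C=ctrl.calibration("wrist");W=ctrl.get_image("wrist");w=cv2.resize(W[150:350,190:370],(360,400))
out=[]
for c in("scene","side"):
    im=ctrl.get_image(c);x,y=(195,185) if c=="scene" else (291,143);print(c,x,y)
    out.append(cv2.resize(im[y:y+50,x:x+50],(400,400),interpolation=cv2.INTER_CUBIC))
save("pin1",np.hstack(out))
E
```

```text
t: 5.5
tool_pos: [0.4759, -0.1154, 0.1707]
tool_rot: [0.334, -3.124, 0.001]
contact_force: [0.4, 0.1, -1.5]
opening: 0.013
t: 5.75
tool_pos: [0.4765, -0.112, 0.1669]
tool_rot: [0.343, -3.122, -0.001]
contact_force: [0.2, -0.2, -0.8]
opening: 0.0127
[ 0.47647186 -0.11202394  0.16690606] [ 0.18868325 -0.21059395 -0.81054882] 0.012707282485709395 (array([ 1.1, -1.1, 13.9]), 'yaw0', np.float64(-167.5), 'turn', np.float64(0.009267282621158834), 'tilt', array([-0.001,  0.001, -1.   ]), 'q6', np.float64(-2.172802439255513))
scene 195 185
side 291 143
```

View pics/pin1.png

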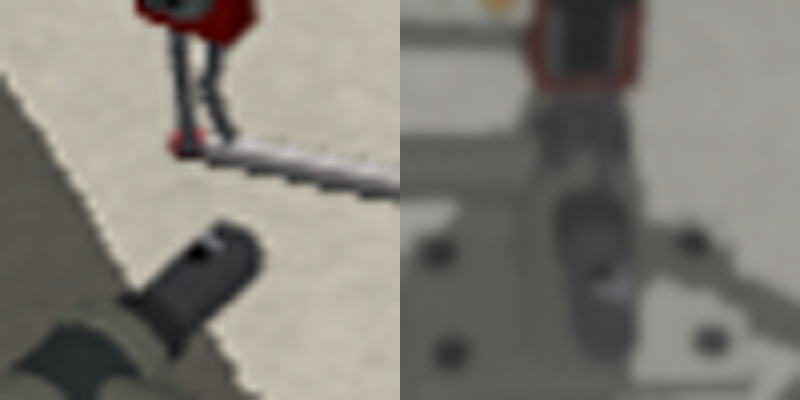

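```bash
python3 -m creep '[[255,0,0,10,0],[255,0,0,10,0],[255,0,0,10,0],[255,0,0,10,0]]'
python3 - <<'E'
from h import *
for _ in range(3):
    o=ctrl.get_obs();p=np.array(o["tool_pos"]);R=Ro.from_rotvec(o["tool_rot"]).as_matrix();print(p,o["t"])
    ims={c:ctrl.get_image(c) for c in("scene","side")}
tip=p+R@np.array([8.2,1.5,53])/1000;print("tip pred",tip)
H=np.array([.467,-.1135,.08]);out=[]
for c in ims:
    x,y=(195,185) if c=="scene" else (291,143)
    b=cv2.resize(ims[c][y:y+50,x:x+50],(400,400),interpolation=cv2.INTER_CUBIC)
    for X,col in((tip,(0,255,0)),(H,(255,255,0))):
        r=(proj(c,X)-[x,y]+.5)*8;print(c,proj(c,X),r);cv2.circle(b,tuple(r.astype(int)),3,col,-1)
    out.append(b)
save("pin2",np.hstack(out))
E
```

```text
t: 6.23
tool_pos: [0.4763, -0.1129, 0.1571]
tool_rot: [0.341, -3.123, -0.0]
contact_force: [-0.2, -0.9, -0.8]
opening: 0.0127
[ 0.47634441 -0.11293372  0.15705739] 6.2333
[ 0.47654403 -0.11310445  0.15743388] 6.3333
[ 0.4765794  -0.11316833  0.15754837] 6.4333
tip pred [ 0.46826986 -0.11347874  0.10454512]
scene [218.32249685 207.40414699] [190.57997482 183.23317592]
scene [218.96567609 216.2585401 ] [195.72540874 254.06832078]
side [315.61721329 169.6269777 ] [200.93770629 217.01582159]
side [315.7166436  177.18320641] [201.73314877 277.46565126]
```

View pics/pin2.png

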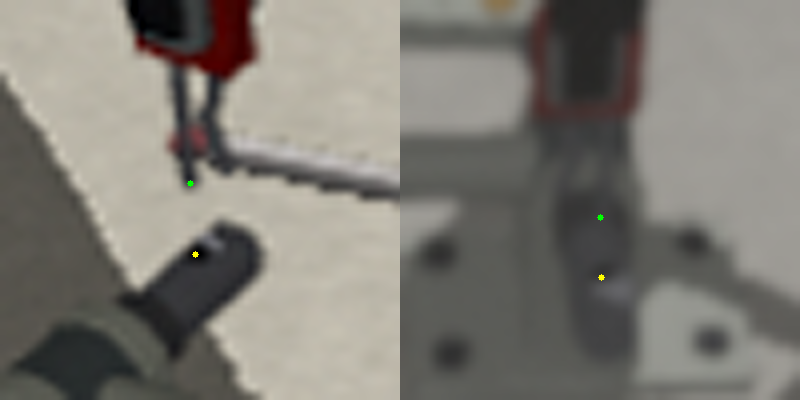

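```bash
python3 -m creep '[[255,1,0,6,0],[255,1,0,12,0],[255,1,0,17,0],[255,1,0,20,0],[255,1,0,20,0],[255,1,0,20,0],[255,1,0,20,0]]'
python3 -m creep '[[255,0,0,2,0],[255,0,0,4,0],[255,0,0,5,0],[255,0,0,6,0],[255,0,0,6,0],[255,0,0,6,0]]'
```

```text
t: 7.12
tool_pos: [0.4756, -0.1133, 0.1374]
tool_rot: [-0.341, 3.123, -0.0]
contact_force: [0.2, -0.6, -0.1]
opening: 0.0128
t: 7.62
tool_pos: [0.4754, -0.1133, 0.1312]
tool_rot: [0.341, -3.123, -0.0]
contact_force: [0.2, 0.8, 0.2]
opening: 0.0127
```

```bash
python3 -m creep '[[255,0,0,1,0],[255,0,0,2,0],[255,0,0,2,0],[255,0,0,2,0]]'
```

```text
t: 7.95
tool_pos: [0.4754, -0.1133, 0.1292]
tool_rot: [0.341, -3.123, -0.0]
contact_force: [-0.3, 0.2, -0.9]
opening: 0.0128
```

```bash
python3 -m creep '[[255,0,0,1,0],[255,0,0,2,0],[255,0,0,3,0],[255,0,0,3,0],[255,0,0,3,0]]'
```

```text
t: 8.37
tool_pos: [0.4754, -0.1133, 0.1262]
tool_rot: [0.34, -3.123, -0.0]
contact_force: [0.8, 0.0, -0.9]
opening: 0.0125
```

```bash
python3 -m creep '[[255,0,0,1,0],[255,0,0,2,0],[255,0,0,3,0],[255,0,0,3,0],[255,0,0,3,0]]'
```

```text
t: 8.78
tool_pos: [0.4754, -0.1133, 0.1231]
tool_rot: [0.34, -3.123, -0.0]
contact_force: [0.3, 0.8, 0.0]
opening: 0.013
```

```bash
python3 -m creep '[[255,0,0,2,0],[255,0,0,4,0],[255,0,0,6,0],[255,0,0,8,0],[255,0,0,9,0],[255,0,0,9,0],[255,0,0,9,0]]'
python3 - <<'E'
from h import *
ims={c:ctrl.get_image(c) for c in("scene","side")}
out=[]
for c in ims:
    x,y=(195,185) if c=="scene" else (291,143)
    out.append(cv2.resize(ims[c][y:y+50,x:x+50],(400,400),interpolation=cv2.INTER_CUBIC))
save("pin3",np.hstack(out))
E
```

```text
t: 9.37
tool_pos: [0.4754, -0.1133, 0.1142]
tool_rot: [0.34, -3.123, -0.0]
contact_force: [0.4, 0.5, -1.2]
opening: 0.0133
```

View pics/pin3.png

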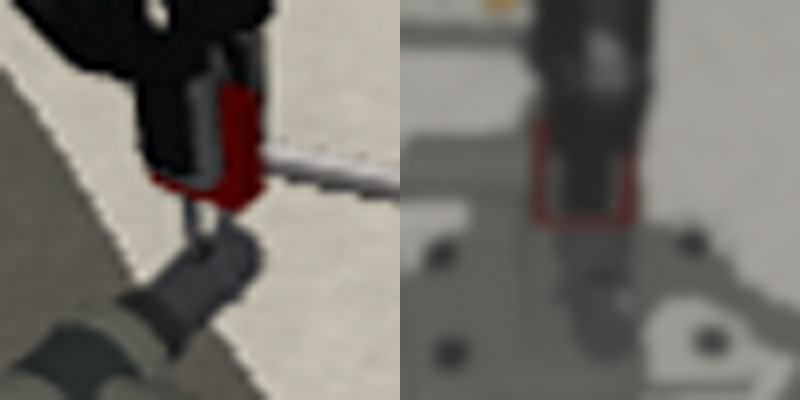

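```bash
python3 -m creep '[[255,0,0,1,0],[255,0,0,2,0],[255,0,0,3,0],[255,0,0,3,0]]'
```

```text
t: 9.8
tool_pos: [0.4758, -0.1132, 0.1114]
tool_rot: [-0.34, 3.122, 0.0]
contact_force: [1.4, 0.9, -0.0]
opening: 0.0133
```

```bash
python3 -m creep '[[255,0,0,1,0],[255,0,0,2,0],[255,0,0,2,0],[255,0,0,2,0]]'
```

```text
t: 10.13
tool_pos: [0.476, -0.1132, 0.1096]
tool_rot: [-0.34, 3.122, 0.0]
contact_force: [1.6, 1.5, 2.0]
opening: 0.0127
```

```bash
python3 -m creep '[[255,0,0,1,0],[255,0,0,2,0],[255,0,0,2,0],[255,0,0,2,0]]'
```

```text
t: 10.47
tool_pos: [0.4761, -0.1132, 0.108]
tool_rot: [-0.34, 3.122, -0.0]
contact_force: [2.3, 2.9, 4.2]
opening: 0.0128
```

```bash
python3 -m creep '[[255,0,0.7,1,0],[255,0,0.7,2,0],[255,0,0.7,2,0],[255,0,0.7,2,0]]'
```

```text
t: 10.8
tool_pos: [0.4761, -0.1131, 0.1061]
tool_rot: [-0.34, 3.121, -0.002]
contact_force: [2.8, 0.7, 4.9]
opening: 0.0128
```

```bash
python3 -m creep '[[255,0,0,1,0],[255,0,0,2,0],[255,0,0,2,0],[255,0,0,2,0]]'
```

```text
t: 11.13
tool_pos: [0.4763, -0.1131, 0.1052]
tool_rot: [-0.34, 3.121, -0.002]
contact_force: [-0.2, 2.8, 10.9]
opening: 0.0131
```

```bash
python3 -m creep '[[255,0,0.5,0.5,0],[255,0,0.5,0.5,0],[255,0,0.5,0.5,0]]'
```

```text
t: 11.38
tool_pos: [0.4764, -0.113, 0.1051]
tool_rot: [-0.341, 3.121, -0.004]
contact_force: [-0.3, 3.0, 13.0]
opening: 0.0129
```

```bash
python3 -m creep '[[255,0,0,0.5,0],[255,0,0,0.5,0],[255,0,0,0.5,0]]'
```

```text
t: 11.63
tool_pos: [0.4765, -0.113, 0.105]
tool_rot: [-0.341, 3.121, -0.004]
contact_force: [-0.7, 1.7, 13.5]
opening: 0.013
```

```bash
python3 -m creep '[[255,0,0,-1.5,0],[255,0,0,-1.5,0],[255,0,0,-1.5,0]]'
python3 - <<'E'
from h import *
o=ctrl.get_obs();p=np.array(o["tool_pos"]);print(o["contact_force"],o["wrist_torque"])
W=ctrl.get_image("wrist");np.save("w3.npy",W);im=ctrl.get_image("scene");np.save("s3.npy",im)
g=lambda a:(np.clip((a/255.)**.5*1.2,0,1)*255).astype(np.uint8)
a=cv2.resize(g(im[195:235,195:235]),(480,480),interpolation=cv2.INTER_CUBIC)
save("pin4",a)
C=ctrl.calibration("wrist");print(proj(C,p))
save("pin4",np.hstack([a[:,:400],cv2.resize(g(W[170:370,205:371]),(398,480))]))
E
```

```text
t: 11.88
tool_pos: [0.4762, -0.113, 0.1052]
tool_rot: [-0.34, 3.121, -0.004]
contact_force: [2.6, 0.7, 8.1]
opening: 0.013
[2.60646299 0.70347529 8.11055355] [ 0.10346267 -0.3696384   0.00883101]
[286.57169545 264.86837193]
```

View pics/pin4.png

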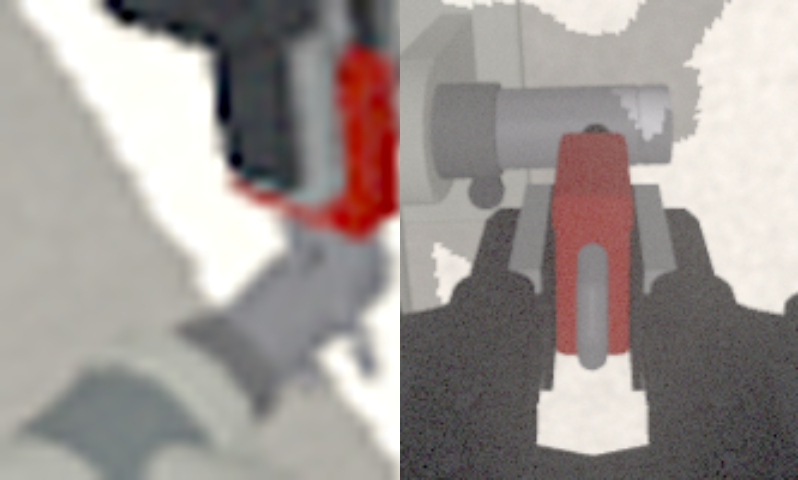

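```bash
python3 - <<'E'
from h import *
o=ctrl.get_obs();p=np.array(o["tool_pos"]);R=Ro.from_rotvec(o["tool_rot"]).as_matrix();C=ctrl.calibration("wrist")
for n,X in(("tip",p+R@[.0082,.0015,.053]),("tip nom",p+R@[.007,0,.053]),("bent",p+R@[.007-.0135,0,.0455]),("holetop",[.467,-.1135,.08])):
    print(n,X,"scene",proj("scene",X),"crop",(proj("scene",X)-195+.5)*12,"wrist",proj(C,X))
print("hole dark from wrist",onz(C,287.1-.3,223.3-.3,.08))
c,_=ray(C,0,0)
# pin axis: silhouettes edges at row 204.6,238.75 col 260 ; angle bisector plane at z=.07
for u in(255,310):
    ws=[ray(C,u,v)[1] for v in(204.3,238.4)];ws=[w/np.linalg.norm(w) for w in ws];w=ws[0]+ws[1]
    print("axis pt at z=.07",c+w*(.07-c[2])/w[2], "dist implied", .01/np.sin(np.arccos(ws[0]@ws[1])/2), np.linalg.norm(w*(.07-c[2])/w[2]))
print(p,R[:,0],R[:,1])
E
```

```text
tip [ 0.46800863 -0.11338837  0.05212835] scene [220.42568857 226.3649749 ] crop [311.10826281 382.37969877] wrist [288.47260429 215.75941445]
tip nom [ 0.4695038  -0.11459437  0.05213432] scene [220.4563933  226.85893915] crop [311.47671963 388.30726981] wrist [286.14192697 217.52876094]
bent [ 0.48266868 -0.11166857  0.0596593 ] scene [224.98281954 225.92760456] crop [365.79383444 377.13125467] wrist [286.166793   241.45094626]
holetop [0.467, -0.1135, 0.08] scene [218.96567609 216.2585401 ] crop [293.58811311 261.10248117] wrist [289.11525872 229.54233802]
hole dark from wrist [ 0.46349649 -0.11560764  0.08      ]
axis pt at z=.07 [ 0.46995143 -0.13330623  0.07      ] dist implied 0.1886284565871484 0.18883057198444392
axis pt at z=.07 [ 0.46294706 -0.1017059   0.07      ] dist implied 0.18840058883135583 0.18852447073646905
[ 0.47621473 -0.11297724  0.10514704] [-0.97648133 -0.21559402 -0.00185339] [-0.2155892   0.97648096 -0.00249562]
```

```bash
python3 -m creep '[[255,-0.8,0,0,0],[255,-0.8,0,0,0],[255,-0.8,0,0.6,0],[255,-0.8,0,0.6,0]]'
```

```text
t: 12.32
tool_pos: [0.4765, -0.1129, 0.105]
tool_rot: [-0.341, 3.123, -0.004]
contact_force: [-1.4, 1.0, 11.5]
opening: 0.0128
```

```bash
python3 -m creep '[[255,0.8,0,0,0],[255,1.6,0,0,0],[255,1.6,0,0,0],[255,1.6,0,0,0]]'
```

```text
t: 12.65
tool_pos: [0.4761, -0.113, 0.1051]
tool_rot: [-0.34, 3.119, -0.003]
contact_force: [2.0, 2.0, 9.9]
opening: 0.013
```

```bash
cat > f.py <<'E'
from h import *
o=ctrl.get_obs();print(np.round(o["tool_pos"],4),np.round(o["contact_force"],1),np.round(o["wrist_torque"],3),np.round(Ro.from_rotvec(o["tool_rot"]).as_matrix()[:,2],4))
E
python3 f.py; python3 -m creep '[[255,-0.8,-0.4,-2.5,0],[255,-0.8,-0.4,-2.5,0],[255,-0.8,-0.4,-2.5,0]]' >/dev/null; python3 f.py
python3 -m creep '[[255,0,0,1.5,0],[255,0,0,1.5,0],[255,0,0,1.5,0]]' >/dev/null; python3 f.py
python3 -m creep '[[255,0,0,1.0,0],[255,0,0,1.0,0],[255,0,0,1.0,0]]' >/dev/null; python3 f.py
```

```text
[ 0.4761 -0.113   0.1051] [2.  2.  9.9] [ 0.291 -0.471  0.014] [ 0.0041 -0.0017 -1.    ]
[ 0.4759 -0.1128  0.1061] [4.6 1.1 5.5] [ 0.162 -0.826  0.052] [ 1.6e-03 -7.0e-04 -1.0e+00]
[ 0.4761 -0.1129  0.1051] [3.3 1.  7.2] [ 0.2   -0.649 -0.005] [ 0.0017 -0.001  -1.    ]
[ 0.4762 -0.113   0.1048] [1.9 1.1 9.9] [ 0.222 -0.335  0.006] [ 0.0017 -0.0011 -1.    ]
```

```bash
python3 -m creep '[[255,-1,0,0,0.03],[255,-1,0.8,0.3,-0.03],[255,0,-0.8,0.6,0.03],[255,-1.5,0.8,0.6,-0.03],[255,0,-0.8,0.6,0.03],[255,-1.5,0,0.6,-0.03],[255,-0.8,0,0.6,0],[255,-0.8,0,0.6,0]]'; python3 f.py
```

```text
t: 14.07
tool_pos: [0.4761, -0.1127, 0.1028]
tool_rot: [-0.34, 3.123, -0.001]
contact_force: [2.6, -1.0, 4.2]
opening: 0.013
[ 0.4761 -0.1127  0.1028] [ 2.6 -1.   4.2] [ 0.012 -0.483 -0.009] [ 1.e-04 -7.e-04 -1.e+00]
```

Dithering freed it: z dropped 2 mm and the force is down to 4 N. I'll continue with the dither.

```bash
python3 -m creep '[[255,-0.8,0,0.5,0.03],[255,-0.4,0.6,1,-0.03],[255,-1.2,-0.6,1.5,0.03],[255,-0.4,0.6,2,-0.03],[255,-1.2,-0.6,2,0.03],[255,-0.8,0,2,0],[255,-0.8,0,2,0]]'; python3 f.py
```

```text
t: 14.65
tool_pos: [0.4764, -0.1128, 0.1006]
tool_rot: [0.343, -3.121, 0.002]
contact_force: [1.1, -1.4, 6.0]
opening: 0.013
[ 0.4764 -0.1128  0.1006] [ 1.1 -1.4  6. ] [-0.189 -0.174  0.005] [-0.0015 -0.0015 -1.    ]
```

```bash
python3 -m creep '[[255,0,0,0.5,0.03],[255,0.4,0.6,1,-0.03],[255,-0.4,-0.6,1.5,0.03],[255,0.4,0.6,1.5,-0.03],[255,-0.4,-0.6,1.5,0.03],[255,0,0,1.5,0],[255,0,0,1.5,0]]'; python3 f.py
```

```text
t: 15.23
tool_pos: [0.4763, -0.1126, 0.0988]
tool_rot: [0.342, -3.121, 0.001]
contact_force: [1.0, -2.1, 3.8]
opening: 0.0128
[ 0.4763 -0.1126  0.0988] [ 1.  -2.1  3.8] [-0.279 -0.208  0.033] [-0.0015 -0.0011 -1.    ]
```

```bash
python3 -m creep '[[255,0,-0.4,0.5,0.03],[255,0.4,0.2,1,-0.03],[255,-0.4,-1,1.5,0.03],[255,0.4,0.2,2,-0.03],[255,-0.4,-1,2,0.03],[255,0,-0.4,2,0],[255,0,-0.4,2,0]]'; python3 f.py
```

```text
t: 15.82
tool_pos: [0.4763, -0.1127, 0.0967]
tool_rot: [0.341, -3.121, 0.001]
contact_force: [1.8, -1.3, 4.1]
opening: 0.013
[ 0.4763 -0.1127  0.0967] [ 1.8 -1.3  4.1] [-0.177 -0.195 -0.024] [-1.6e-03 -5.0e-04 -1.0e+00]
```

```bash
python3 -m creep '[[255,0,0,0.5,0.03],[255,0.4,0.6,1,-0.03],[255,-0.4,-0.6,1.5,0.03],[255,0.4,0.6,2,-0.03],[255,-0.4,-0.6,2,0.03],[255,0,0,2,0],[255,0,0,2,0]]'; python3 f.py
```

```text
t: 16.4
tool_pos: [0.4763, -0.1126, 0.0945]
tool_rot: [0.341, -3.121, 0.0]
contact_force: [0.7, -0.3, 2.8]
opening: 0.0129
[ 0.4763 -0.1126  0.0945] [ 0.7 -0.3  2.8] [-0.244 -0.171 -0.032] [-1.7e-03 -2.0e-04 -1.0e+00]
```

```bash
python3 -m creep '[[255,0,0,0.7,0.03],[255,0.4,0.4,1.4,-0.03],[255,-0.4,-0.4,2,0.03],[255,0.4,0.4,2.5,-0.03],[255,-0.4,-0.4,2.5,0.03],[255,0,0,2.5,0],[255,0,0,2.5,0]]'; python3 f.py
```

```text
t: 16.98
tool_pos: [0.476, -0.1121, 0.0912]
tool_rot: [0.34, -3.121, -0.002]
contact_force: [2.8, -0.6, -1.5]
opening: 0.0127
[ 0.476  -0.1121  0.0912] [ 2.8 -0.6 -1.5] [-0.07  -0.366 -0.012] [-0.002  0.001 -1.   ]
```

```bash
python3 -m creep '[[255,0,0,0.5,0],[255,0,0,1,0],[255,0,0,1.5,0],[255,0,0,1.5,0]]'; python3 f.py
```

```text
t: 17.32
tool_pos: [0.4762, -0.1123, 0.0906]
tool_rot: [0.34, -3.121, -0.001]
contact_force: [-1.1, 0.4, 0.5]
opening: 0.0126
[ 0.4762 -0.1123  0.0906] [-1.1  0.4  0.5] [ 0.094  0.165 -0.037] [-2.1e-03  6.0e-04 -1.0e+00]
```

```bash
python3 -m creep '[[255,0,0,0.5,0],[255,0,0,1,0],[255,0,0,1.5,0],[255,0,0,1.5,0]]'; python3 f.py
```

```text
t: 17.65
tool_pos: [0.4764, -0.1126, 0.0896]
tool_rot: [0.34, -3.121, -0.0]
contact_force: [-3.6, 0.4, 5.1]
opening: 0.0127
[ 0.4764 -0.1126  0.0896] [-3.6  0.4  5.1] [ 0.06   0.904 -0.027] [-1.6e-03 -1.0e-04 -1.0e+00]
```

```bash
python3 -m creep '[[255,0,0,0.5,0],[255,0,0,1,0],[255,0,0,1,0]]'; python3 f.py
```

```text
t: 17.9
tool_pos: [0.4765, -0.1126, 0.0894]
tool_rot: [0.34, -3.121, -0.0]
contact_force: [-7.6, 1.1, 9.9]
opening: 0.0133
[ 0.4765 -0.1126  0.0894] [-7.6  1.1  9.9] [ 0.236  1.352 -0.038] [-0.0018  0.     -1.    ]
```

```bash
python3 -m creep '[[255,0.8,0,0,0],[255,1.6,0,0,0],[255,1.6,0,0,0]]'; python3 f.py
```

```text
t: 18.15
tool_pos: [0.4763, -0.1127, 0.0895]
tool_rot: [-0.34, 3.121, 0.001]
contact_force: [-1.3, 2.8, 4.9]
opening: 0.013
[ 0.4763 -0.1127  0.0895] [-1.3  2.8  4.9] [0.466 0.409 0.016] [ 2.3e-03  6.0e-04 -1.0e+00]
```

```bash
python3 -m creep '[[255,0.5,0.5,0.6,0],[255,0.5,0.5,1.2,0],[255,0.5,0.5,1.6,0],[255,0.5,0.5,1.6,0]]'; python3 f.py
```

```text
t: 18.48
tool_pos: [0.4763, -0.1127, 0.0894]
tool_rot: [-0.34, 3.12, -0.001]
contact_force: [-3.5, 2.8, 12.9]
opening: 0.0129
[ 0.4763 -0.1127  0.0894] [-3.5  2.8 12.9] [ 0.456  0.783 -0.043] [ 3.1e-03 -3.0e-04 -1.0e+00]
```

```bash
python3 -m creep '[[255,0.5,0,0,0],[255,0.5,0,0,0],[255,0.5,0,0,0],[255,0.5,0,0,0],[255,0.5,0,0,0],[255,0.5,0,0,0]]'; python3 f.py
```

```text
t: 18.98
tool_pos: [0.4763, -0.1127, 0.0894]
tool_rot: [-0.34, 3.119, -0.001]
contact_force: [-2.3, 3.7, 10.8]
opening: 0.0129
[ 0.4763 -0.1127  0.0894] [-2.3  3.7 10.8] [0.554 0.55  0.006] [ 4.4e-03 -1.0e-04 -1.0e+00]
```

```bash
python3 -m creep '[[255,0,0,0,0],[255,0,0,0,0],[255,0,0,0,0],[255,0,0,0,0],[255,0,0,0,0],[255,0,0,0,0],[255,0,0,0,0],[255,0,0,0,0],[255,0,0,0,0],[255,0,0,0,0]]'; python3 f.py
```

```text
t: 19.82
tool_pos: [0.4763, -0.1127, 0.0894]
tool_rot: [-0.34, 3.119, -0.001]
contact_force: [-1.9, 2.7, 11.9]
opening: 0.013
[ 0.4763 -0.1127  0.0894] [-1.9  2.7 11.9] [ 0.566  0.518 -0.042] [ 4.4e-03 -1.0e-04 -1.0e+00]
```

```bash
python3 -m creep '[[255,0,0.5,-1.5,0],[255,0,0.5,-3,0],[255,0,0.5,-3,0]]'; python3 f.py; python3 -m creep '[[200,0,0,0,0],[160,0,0,0,0],[130,0,0,0,0],[120,0,0,0,0],[120,0,0,0,0],[120,0,0,0,0]]' 20; python3 f.py
```

```text
t: 20.07
tool_pos: [0.4753, -0.1124, 0.09]
tool_rot: [-0.34, 3.12, -0.002]
contact_force: [5.2, -1.7, -2.5]
opening: 0.0132
[ 0.4753 -0.1124  0.09  ] [ 5.2 -1.7 -2.5] [-0.249 -0.982 -0.025] [ 3.6e-03 -8.0e-04 -1.0e+00]
t: 20.57
tool_pos: [0.474, -0.1121, 0.0899]
tool_rot: [0.34, -3.123, -0.0]
contact_force: [0.1, -0.5, -0.2]
opening: 0.045
[ 0.474  -0.1121  0.0899] [ 0.1 -0.5 -0.2] [-0.036 -0.056 -0.009] [-5.e-04  1.e-04 -1.e+00]
```

```bash
python3 -m creep '[[110,0,0,-8,0],[100,0,0,-20,0],[100,0,0,-40,0],[100,0,0,-70,0],[100,0,0,-105,0],[100,0,0,-140,0],[100,30,0,-160,0],[100,50,0,-160,0],[100,50,0,-160,0]]'
python3 - <<'E'
from h import *
ims={c:ctrl.get_image(c) for c in("scene","side","wrist")}
g=lambda a:(np.clip((a/255.)**.6*1.2,0,1)*255).astype(np.uint8)
out=[]
for c,(x,y,s) in(("scene",(195,185,50)),("side",(291,143,50))):
    out.append(cv2.resize(g(ims[c][y:y+s,x:x+s]),(400,400),interpolation=cv2.INTER_CUBIC))
out.append(cv2.resize(g(ims["wrist"]),(533,400)))
a=np.hstack(out);save("fin",cv2.resize(a,None,fx=.6,fy=.6,interpolation=cv2.INTER_AREA))
E
```

```text
t: 21.32
tool_pos: [0.4246, -0.1238, 0.2541]
tool_rot: [-0.338, 3.119, -0.006]
contact_force: [0.1, -0.3, -0.6]
opening: 0.0519
```

View pics/fin.png

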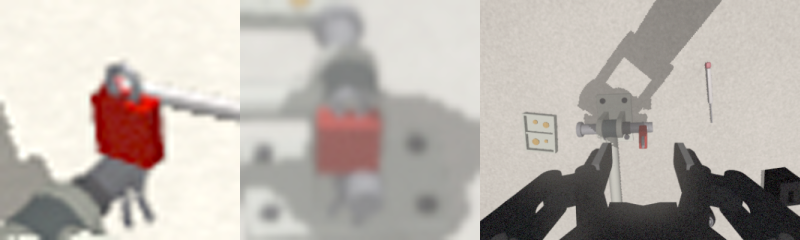

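The clip stands upright on the pin with the grip on the pin's top, both legs show below it, and the gripper is clear. I'm handing in.

```bash
python3 -m creep '[[100,0,0,0,0],[100,0,0,0,0],[100,0,0,0,0]]'; python3 -c "
from station import ctrl;print(ctrl.finish_job())"
```

```text
t: 21.72
tool_pos: [0.4255, -0.1227, 0.2494]
tool_rot: [0.341, -3.122, -0.001]
contact_force: [-0.1, -0.6, 0.2]
opening: 0.0521
the job is handed in; nothing more can be done
None
```

I took the red R-clip from the rack and pushed its straight leg down through the pin's hole until the bent leg snapped on. I then pressed the grip home, let go and handed in at 21.7 s. `finish_job` reports no verdict, so the result rests on my own checks.

- **Snap and seat:** The clip stuck partway at about 13.5 N and needed small side-to-side and turning motions to free it. After that the force fell to about -1.5 N as it snapped. The hard stop put the clip's origin about 11 mm above the pin's axis, against 10 mm for fully home. That height comes from camera estimates and was not measured directly after release.
- **Press:** I held the push for about 1.3 s, with readings of 10.8 to 12.9 N. The highest push I read at any point was 13.5 N. I had no direct reading of the total contact force on the lamp, squeeze included.
- **Sideways load:** While seating the grip, the sideways force briefly reached 7.6 N, and I shifted the tool to relieve it. Easing off before release left about 5 N, which dropped to near zero once the fingers opened.
- **Final picture:** The clip stands upright across the pin with the grip on the pin's top and both legs showing below it. The gripper is well clear.
- **Bystanders:** I never moved near the tray, screwdriver, loupe or watch movement, but I did not measure their positions at the end.
- **Disagreement:** The wrist camera put the pin's axis about 2 mm to one side of the other cameras' estimate. That is within the stated calibration error.

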